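Shift the bench gearbox through its hidden gate

ROBOT

A 6-joint arm with a two-finger parallel gripper is mounted at the origin on a cart in front of the work surface, level with it; the furniture and walls round the work are solid. World frame = base frame: x ahead of the robot, y to its left, z up, the work surface at z = 0. Lengths are in m, angles in rad, forces in N, time in s.
With the tool pointing down it reaches from about 0.35 to 0.95 m from the base axis. Payload 17.4 kg.
Tool frame: the origin (TCP) lies at the very end of the fingers, on their centre line; the grasp point (between the pads) lies 19 mm behind it; z points along the fingers, y is the line along which they close (so a half turn about z gives the same grasp; the last joint's range is limited). The gripper opens to 93 mm and grips with 3 to 60 N. Pads are 15 mm wide; open, the fingers measure 128 mm over their backs; the gripper's body (75 mm by 188 mm) begins 65 mm behind the grasp point.
Start: joints at [-1.31, 0.116, 1.442, -0, 1.584, -0.038], TCP at [0.199, -0.645, 0.219] pointing down, gripper open.
Joint ranges: [-2.83, 2.83], [-0.83, 2.19], [0.07, 2.5], [-1.14, 4.28], [0.01, 3], [-2.97, 2.97]. Speed limits (rad/s): [1.89, 1.89, 2.22, 3.14, 3.14, 3.14].

INTERFACE

Orientations are given as a unit quaternion [x, y, z, w].
In Python, from station import bot gives the robot as it stands. Calls block until the motion is done:
- bot.movep(position, orientation): joint-space move of the TCP to a pose.
- bot.move_straight(position, vel=0.15, attitude=None, guard=None): straight line of the TCP; attitude=None keeps the orientation; vel is the mean speed in m/s. With guard (N) it stops when the force on the tool has changed by that much, and returns True; else False.
- bot.goto_joints(angles): joint-space move.
- bot.gripper_to(opening, squeeze=None): opening from 0.0 (shut) to 1.0 (fully open); squeeze is the grip in N (None keeps the last); returns when the fingers have stopped.
- bot.dwell(seconds).
- bot.inverse_kinematics(position, orientation): joint angles nearest the present ones, or None.
- bot.snapshot(name): name is "scene" or "top"; returns the picture (384x512x3 uint8, blue, green, red); there is no depth.
- bot.get_calibration(name): a dict with "camera_matrix" (3x3 intrinsics, pixels), "rvec" (rotation vector, rad) and "tvec" (3), from world to camera coordinates, as OpenCV has them. Camera axes: x right, y down, z forward; pixel columns grow to the right and rows downward; lengths in m; the calibration is good to about 2 mm. A picture is of the moment at which its call begins. get_calibration takes no time and is no camera call.
A pose or a line that the arm cannot do raises bot.Unreachable and nothing moves.
- bot.hand_in(): hands the job in; it is judged then, once.
Readings, each from a call of its own:
- bot.current_time(): time.
- bot.current_q(): joint angles.
- bot.current_joint_vel(): joint speeds.
- bot.current_joint_efforts(): joint torques, N m.
- bot.current_position(): TCP position.
- bot.current_tcp_rot(): TCP orientation.
- bot.current_contact_force(): force on the tool from outside, world axes, zero at the start.
- bot.current_moment(): the same for the moment, N m.
- bot.current_grip_width(): opening from 0.0 (shut) to 1.0 (fully open).
- bot.current_grip_force(): force on a finger pad.
Only numpy, scipy, OpenCV 4.12 (cv2) and the standard library are available. Lean on these libraries where they do the work, as an engineer would, in place of code of your own. Each camera call takes 0.05 s, during which the arm holds its last target. There are 200 camera calls.

TASK

The bench gearbox stands in its rear middle gear. Shift it into the forward gear on the side marked by the upright index pin: bring the lever forward to neutral (the gate is hidden, so feel for where it lets the lever cross), move it across to that side, push it fully forward and let go. Do not run the lever into any other gear on the way, and leave the glassware and other things around it alone.

Things in the scene. Friction and masses are not known exactly. Their poses are not given: they have to be found in the camera images.
- gearbox: Fixed grey bench gearbox, 184 x 184 mm, bare metal top plate at height 118 mm; foot rails 200 mm long along its x; a shaft stub stands 28 mm out of its -y side. Origin: centre of its underside. x points forward, away from the ribbed front that faces the robot within 25 degrees; y to its left; z up. A black dome in the top plate's round hole carries the shift lever.
- pivot (a point): Point inside the casing about which lever and dome turn, 20 mm above the gearbox's origin. Under the dome, out of sight, is the gate, a double H: three fore-and-aft slots centred at shift_side -0.23, 0 and +0.23, joined by one cross slot (neutral). Play: about +-0.018 rad (3 mm at the knob), both across the three slots and fore and aft in neutral. Solid teeth stop the lever elsewhere.
- knob (a point): Centre of the lever's black ball knob, 36 mm in diameter, on an 8 mm steel stem, 180 mm from the pivot: in the gearbox frame at (0.18 cos(s) sin(f), 0.18 sin(s), 0.02 + 0.18 cos(s) cos(f)) m, f = shift_fwd, s = shift_side. It may be gripped from above; the ball turns in the grip as the lever leans.
- shift_fwd (a joint): Forward lean of the lever, rad, + to the gearbox's +x; starts at -0.27 to -0.21 (rear middle gear). Stops at -0.28 and +0.28 (fully forward). Stays where left; 1 to 1.5 N at the knob moves it. Neutral is set differently every time, at a forward lean of -0.11 to +0.11 (+-19 mm at the knob) shown nowhere: feel for it. Pushed on past it in the middle, the lever enters the wrong gear.
- shift_side (a joint): Sideways lean of the lever, rad, + to the gearbox's +y (left); starts at about 0. Walls stop it at about +-0.25. A light spring (under 1 N at the knob) draws it to the middle unless a slot holds it. It crosses only in neutral; elsewhere it yields 3 mm at the knob, then meets a solid tooth.
- index_pin: Upright steel index pin, fixed on the top plate near its front edge (74 mm in front of the plate's centre), 55 mm to the left (+y) or right (-y): it marks the side wanted. 32 mm tall on a 16 mm square foot, with an 18 mm round flat head. Origin: centre of its foot, at height 118 mm.
- blank_plug: Flat steel blanking plug, 16 x 16 x 5 mm, in the same place on the other side. Origin: centre of its underside.
- crucible: Bystander: white crucible, 39 mm wide, 32 mm tall, loose on the flat square plate, 6 mm thick, that lies right of the gearbox. Origin at its underside.
- stopper: Bystander: red rubber stopper, 31 mm wide, 30 mm tall, loose. Origin at its underside.
- weigh_jar: Bystander: glass weighing jar with a lid, 39 mm wide, 58 mm tall, loose. Origin at its underside.
- brown_jar: Bystander: open brown glass jar, 35 mm wide, 56 mm tall, loose. Origin at its underside.

How it is judged:
By the outcome, as a careful person would: the job done as asked, in the order asked, and still so for the second after the job is handed in, with the robot touching nothing.
It also fails if it takes over 48 s, if anything falls off the work surface, if the arm or the gripper's body presses on something with over 40 N, if the wrist force passes 120 N, or if a joint passes its speed limit or range.

## Working session

There is one attempt and no reset: what is moved stays moved. The work goes in short steps, each a Python script; the robot and the scene stay as the last script left them, time stands still between calls to the robot, and variables do not carry over. Pictures are saved under pics/ and viewed, at most 10 in all, crops included, and the job is handed in when it is done.

```bash
mkdir -p pics
python3 - <<'E'
from station import bot
import cv2
for n in("scene","top"):
    c=bot.get_calibration(n);print(n,c)
    im=bot.snapshot(n);cv2.imwrite(f"pics/{n}0.png",im)
    cv2.imwrite(f"pics/{n}0b.png",cv2.resize(im,(800,600),interpolation=cv2.INTER_CUBIC))
print(bot.current_time(),bot.current_tcp_rot())
E
```

```text
scene {'camera_matrix': array([[411.72660859,   0.        , 257.10820778],
       [  0.        , 411.72660859, 194.40622547],
       [  0.        ,   0.        ,   1.        ]]), 'rvec': array([ 2.41039836, -0.54368944,  0.21012546]), 'tvec': array([-0.62678039,  0.16087174,  0.98713969])}
top {'camera_matrix': array([[429.39263441,   0.        , 250.85067272],
       [  0.        , 429.39263441, 193.2047858 ],
       [  0.        ,   0.        ,   1.        ]]), 'rvec': array([ 1.94740953, -2.01478451,  0.46432281]), 'tvec': array([-0.17442835,  0.63693345,  1.04167801])}
0.1 [ 9.88856901e-01  1.48868303e-01 -6.21673605e-05 -5.03386753e-04]
```

View pics/scene0b.png

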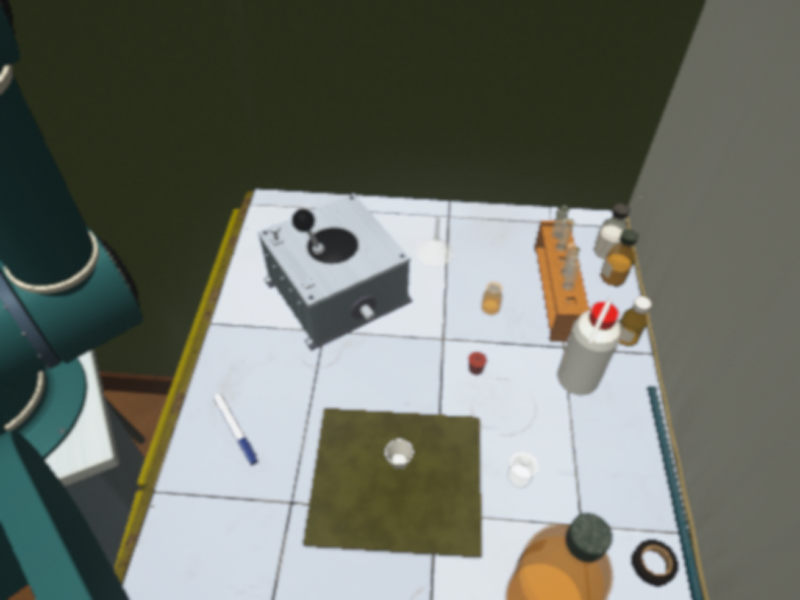

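View pics/top0b.png

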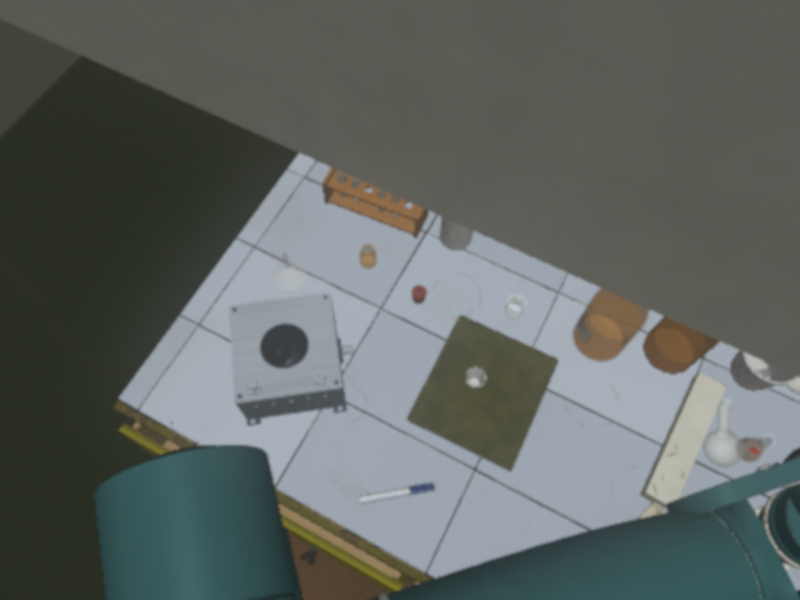

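The gearbox shows in scene near (335,270) and in top near (287,355), both in 800x600 pixels. The knob is near (303,219) in scene. I'll crop in on both.

Run:
```python
import cv2,numpy as np
a=cv2.imread("pics/scene0.png")[118:228,160:270];b=cv2.imread("pics/top0.png")[180:280,140:240]
r=lambda i:cv2.resize(i,(400,400),interpolation=cv2.INTER_CUBIC)
cv2.imwrite("pics/crop.png",np.hstack([r(a),r(b)]))
```

```text
(no output)
```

View pics/crop.png

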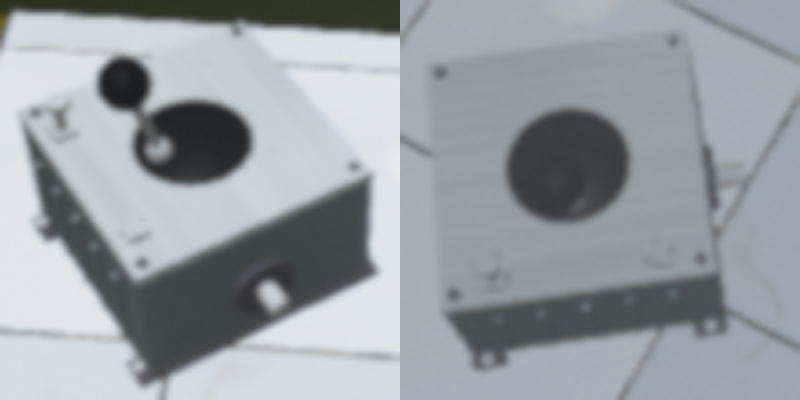

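```bash
cat > geo.py <<'E'
import numpy as np,cv2
from station import bot
from scipy.optimize import least_squares
cal={n:bot.get_calibration(n) for n in("scene","top")}
def proj(n,P):
    c=cal[n];return cv2.projectPoints(np.float64(P).reshape(-1,3),c["rvec"],c["tvec"],c["camera_matrix"],None)[0].reshape(-1,2)
def tri(a,b):
    P=[cal[n]["camera_matrix"]@np.hstack([cv2.Rodrigues(cal[n]["rvec"])[0],cal[n]["tvec"].reshape(3,1)]) for n in("scene","top")]
    X=cv2.triangulatePoints(P[0],P[1],np.float64(a).T,np.float64(b).T);return (X[:3]/X[3]).T
def g2w(g,p):
    c,s=np.cos(g[2]),np.sin(g[2]);p=np.atleast_2d(p)
    return np.c_[g[0]+c*p[:,0]-s*p[:,1],g[1]+s*p[:,0]+c*p[:,1],p[:,2]]
def knob(f,s): return np.array([.18*np.cos(s)*np.sin(f),.18*np.sin(s),.02+.18*np.cos(s)*np.cos(f)])
E
python3 - <<'E'
from geo import *
S=np.array([[238,30],[354,166],[36,112],[142,263.]])/3.636+[160,118]-.36
T=np.array([[40,72],[274,41],[54,295],[301,259.]])/4+[140,180]-.37
X=tri(S,T);print(X.round(4))
sg=np.array([[1,1],[1,-1],[-1,1],[-1,-1]])
def res(v):
    P=g2w(v,np.c_[sg*v[3],np.full(4,v[4])]);return np.r_[(proj("scene",P)-S).ravel(),(proj("top",P)-T).ravel()]
r=least_squares(res,[*X[:,:2].mean(0),0,.08,.118]);g=r.x;print("fit",g,np.abs(r.fun).max())
k=np.array([125,83])/3.636+[160,118]-.36
q=least_squares(lambda v:(proj("scene",g2w(g,knob(*v)))-k).ravel(),[-.24,0]);print("f,s",q.x,g2w(g,knob(*q.x)))
print("top pred crop",(proj("top",g2w(g,knob(*q.x)))-[140,180]+.37)*4+[400,0])
pins=g2w(g,[[-.074,.055,.118],[-.074,.055,.15],[-.074,-.055,.118],[-.074,-.055,.15]])
print((proj("scene",pins)-[160,118]+.36)*3.636);print((proj("top",pins)-[140,180]+.37)*4+[400,0])
E
```

```text
[[ 0.6386  0.0881  0.1196]
 [ 0.6567 -0.076   0.1208]
 [ 0.4747  0.0681  0.12  ]
 [ 0.494  -0.0951  0.1201]]
fit [ 0.56601292 -0.00374973  0.11720009  0.08221943  0.1201263 ] 0.3152877653689643
f,s [-0.2451266   0.00526064] [[ 0.52252022 -0.00791709  0.19461677]]
top pred crop [[555.71730993 182.67981744]]
[[ 63.14669963 132.882001  ]
 [ 56.72126789 100.08404467]
 [134.57962332 233.17870716]
 [129.59354357 200.98561961]]
[[494.64705265 277.8853763 ]
 [485.9915824  262.46166879]
 [659.30965224 254.31565791]
 [654.9550441  238.39608109]]
```

The pin stands on the left (+y). In scene it projects exactly onto the upright feature at crop (60,120), and only the flat plug is at (135,232). The fit is good, so I'll approach and grip.

```bash
cat >> geo.py <<'E'
from scipy.spatial.transform import Rotation as R
G=[.5660,-.0037,.1172]
_c,_s=np.cos(G[2]),np.sin(G[2])
Q=R.from_matrix(np.array([[_c,_s,0],[_s,-_c,0],[0,0,-1]])).as_quat()
def tcp(f,s,dz=0): return g2w(G,knob(f,s))[0]+[0,0,dz-.019]
def fs():
    d=bot.current_position()-[G[0],G[1],0];x=_c*d[0]+_s*d[1];y=-_s*d[0]+_c*d[1]
    s=np.arcsin(y/.18);return np.arcsin(x/.18/np.cos(s)),s
def force():
    F=bot.current_contact_force();return np.round([_c*F[0]+_s*F[1],-_s*F[0]+_c*F[1],F[2]],2)
E
python3 - <<'E'
from geo import *
p=bot.current_position();bot.move_straight([p[0],p[1],.32],vel=.25)
bot.movep(tcp(-.245,.005,.12),Q);print(bot.current_time())
print(bot.move_straight(tcp(-.245,.005),vel=.15,guard=8),force())
bot.gripper_to(0,squeeze=25);print(fs(),force(),bot.current_grip_width()*93,bot.current_grip_force(),bot.current_time())
im=bot.snapshot("scene");cv2.imwrite("pics/g.png",cv2.resize(im[90:240,140:340],(800,600),interpolation=cv2.INTER_CUBIC))
E
```

```text
3.1917
False [-0.6   1.07  0.13]
(np.float64(-0.2449930445322226), np.float64(0.005031088537300378)) [ 0.02 -1.06 -0.2 ] 35.03918562544322 25.00007450580597 5.0917
```

View pics/g.png

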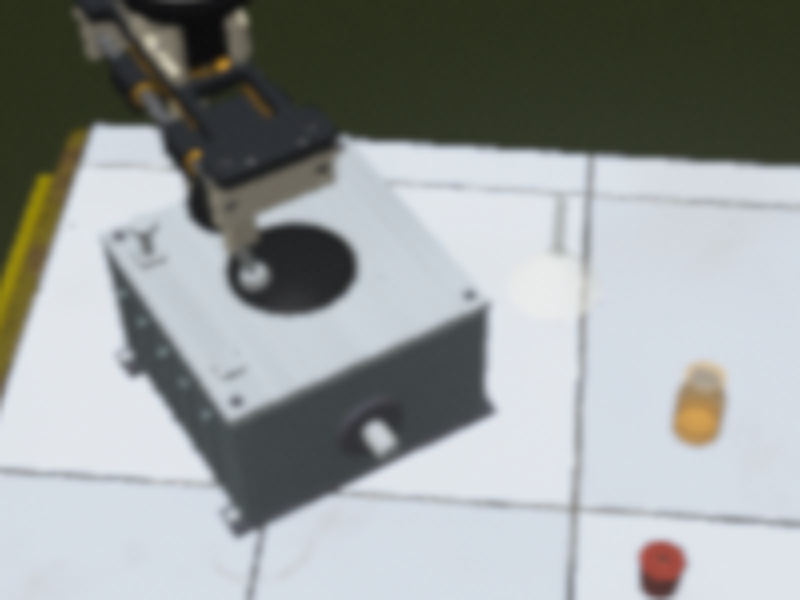

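The knob sits between the fingers around (230,215), with a width of 35 mm. The pin is visible at (148,242). Next I'll feel for neutral.

Run:
```python
from geo import *
f,s0=-.15,.003
h=bot.move_straight(tcp(-.2,s0),vel=.05,guard=8)or bot.move_straight(tcp(f,s0),vel=.05,guard=8)
print(h,fs(),force(),bot.current_time())
found=False
while not h and f<.135:
    hit=bot.move_straight(tcp(f,.055),vel=.03,guard=5.5)
    a=fs();F=force();print(round(f,3),hit,np.round(a,3),F,round(bot.current_time(),2))
    if not hit: found=True;break
    bot.move_straight(tcp(f,s0),vel=.05)
    f+=.015
    h=bot.move_straight(tcp(f,s0),vel=.03,guard=8)
print(found,h,fs(),force())
```

```text
False (np.float64(-0.14828120489352287), np.float64(0.00294265171390437)) [-0.98 -0.7   1.2 ] 5.7833
-0.15 True [-0.15   0.023] [ 0.13 -3.9   4.5 ] 6.03
-0.135 True [-0.135  0.021] [-0.67 -2.92  3.9 ] 6.78
-0.12 True [-0.12   0.023] [-0.51 -4.5   4.  ] 7.53
-0.105 True [-0.105  0.021] [-0.22 -2.55  3.51] 8.27
-0.09 True [-0.09   0.026] [-1.08 -1.39  3.53] 9.03
-0.075 True [-0.074  0.041] [ 1.06 -1.56  4.65] 9.82
-0.06 True [-0.061  0.034] [-1.49 -0.29  4.19] 10.63
-0.045 False [-0.045  0.056] [-0.47 -2.25  0.64] 11.61
True False (np.float64(-0.045367032770325166), np.float64(0.056023784325790284)) [-0.47 -2.25  0.64]
```

Crossing is possible at f≈-0.045. I'll feel for the fore and aft walls of the cross slot here to centre the lever.

Run:
```python
from geo import *
s=fs()[1]
bot.gripper_to(0,squeeze=15)
print("grip",bot.current_grip_width()*93,force())
o=[]
for t in(.0,-.12):
    h=bot.move_straight(tcp(t,s),vel=.02,guard=6);o.append(fs()[0]);print(h,fs(),force(),bot.current_time())
    if not h:break
else:
    m=sum(o)/2;bot.move_straight(tcp(m,s),vel=.03);print("centre",m,force())
print(bot.current_grip_width()*93)
im=bot.snapshot("scene");cv2.imwrite("pics/n.png",cv2.resize(im[90:240,140:340],(800,600),interpolation=cv2.INTER_CUBIC))
```

```text
grip 34.95035176315768 [0.66 0.22 0.34]
True (np.float64(-0.018921789898272003), np.float64(0.055635270400337215)) [-5.17 -0.07  5.37] 12.1583
True (np.float64(-0.06317107361417536), np.float64(0.05618540018113661)) [1.56 0.71 2.58] 12.675
centre -0.04104643175622368 [-1.04 -0.06  2.79]
34.95492187965785
```

View pics/n.png

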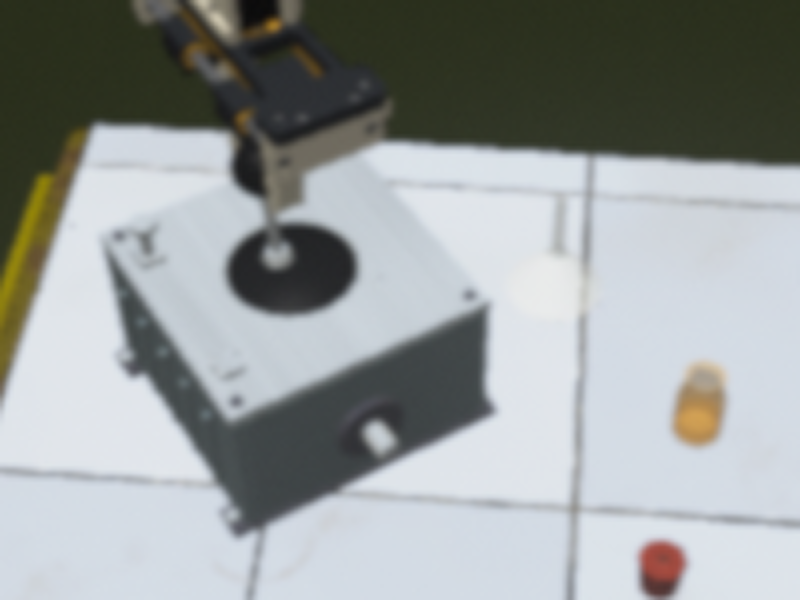

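The stem now leans left in the cross slot at (275,235), and the knob is still held. The walls were felt at -0.063 and -0.019, so the centre is -0.041. I'll cross over.

Run:
```python
from geo import *
f=-.041
for s in(.10,.14,.18,.205,.23):
    h=bot.move_straight(tcp(f,s),vel=.05,guard=9);print(s,h,np.round(fs(),3),force(),round(bot.current_grip_width()*93,1))
    if h:break
print(bot.current_time())
```

```text
0.1 False [-0.041  0.102] [-1.02 -0.03  0.76] 35.4
0.14 False [-0.041  0.142] [-0.14 -1.58  1.1 ] 34.8
0.18 False [-0.041  0.182] [-0.43 -0.14  1.65] 35.1
0.205 False [-0.041  0.207] [-0.4  -1.29  2.45] 35.0
0.23 False [-0.041  0.231] [ 0.52 -1.19  2.84] 35.2
14.4
```

Run:
```python
from geo import *
for f in(0,.04,.08,.12,.16,.20,.24,.265,.30):
    h=bot.move_straight(tcp(f,.23),vel=.04,guard=9);print(f,h,np.round(fs(),3),force(),round(bot.current_grip_width()*93,1))
    if h:break
print(bot.current_time())
im=bot.snapshot("scene");cv2.imwrite("pics/f.png",cv2.resize(im[90:240,140:340],(800,600),interpolation=cv2.INTER_CUBIC))
```

```text
0 False [0.002 0.23 ] [-1.26  0.25  4.77] 35.1
0.04 False [0.042 0.231] [-0.54  0.38  2.89] 35.2
0.08 False [0.083 0.23 ] [0.34 1.94 4.43] 35.3
0.12 False [0.124 0.23 ] [0.31 0.92 4.85] 34.6
0.16 False [0.165 0.23 ] [-0.55  0.89  6.23] 35.2
0.2 False [0.206 0.23 ] [0.33 0.94 5.4 ] 35.3
0.24 False [0.247 0.23 ] [1.06 2.28 5.68] 35.3
0.265 False [0.272 0.23 ] [1.25 0.85 6.25] 34.9
0.3 False [0.307 0.23 ] [1.64 0.94 5.61] 34.8
17.2417
```

View pics/f.png

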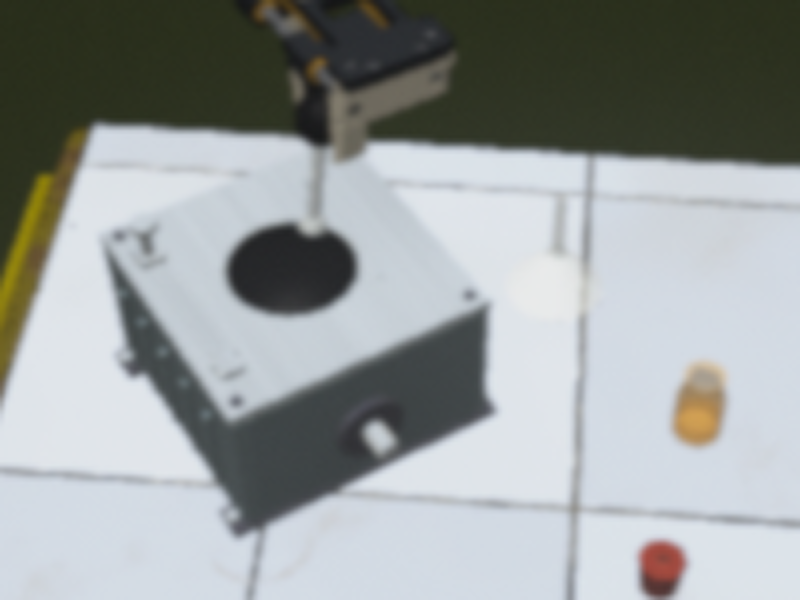

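The lever is in the left slot, leaning forward, with the knob at (315,115). No hard stop felt yet, so I'll push on under guard.

Run:
```python
from geo import *
print(np.round(fs(),3),force())
for f in(.315,.33,.345,.36):
    h=bot.move_straight(tcp(.30,.23)+np.r_[_c,_s,0]*.165*(f-.30),vel=.02,guard=9);print(f,h,np.round(fs(),3),force(),round(bot.current_grip_width()*93,1))
    if h or force()[0]<-9:break
im=bot.snapshot("scene");k=np.float64([[0,0],[0,0]])
c=im[100:150,195:255];cv2.imwrite("pics/k.png",cv2.resize(c,(720,600),interpolation=cv2.INTER_CUBIC))
print((proj("scene",g2w(G,knob(.28,.23)))-[195,100])*12, bot.current_time())
```

```text
[0.307 0.23 ] [2.01 1.98 5.46]Traceback (most recent call last):
  File "<stdin>", line 4, in <module>
NameError: name '_c' is not defined
```

Run:
```python
from geo import *
for f in(.315,.33,.345,.36):
    h=bot.move_straight(tcp(.30,.23)+np.array([np.cos(G[2]),np.sin(G[2]),0])*.165*(f-.30),vel=.02,guard=9);print(f,h,np.round(fs(),3),force(),round(bot.current_grip_width()*93,1))
    if h or force()[0]<-9:break
im=bot.snapshot("scene")
c=im[100:150,195:255];cv2.imwrite("pics/k.png",cv2.resize(c,(720,600),interpolation=cv2.INTER_CUBIC))
print((proj("scene",g2w(G,knob(.28,.23)))-[195,100])*12, bot.current_time())
```

```text
0.315 False [0.317 0.23 ] [-1.76 -0.23  2.38] 34.9
0.33 False [0.327 0.229] [-4.87 -1.28 -4.63] 35.1
0.345 False [0.34  0.229] [-7.48 -1.91 -6.11] 34.8
0.36 False [0.353 0.229] [-8.99 -3.21 -7.15] 34.8
[[298.19834404 234.55937737]] 18.4417
```

View pics/k.png

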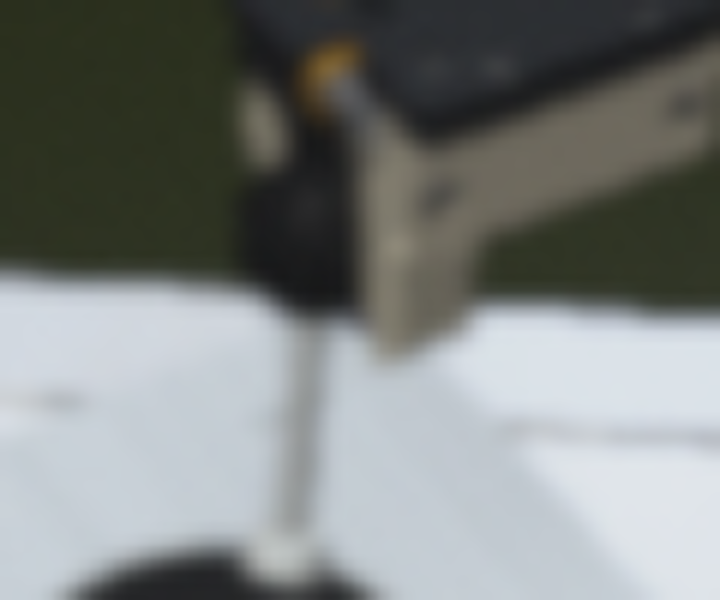

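The knob is at (308,240), against a fully-forward prediction of (298,235), and the reaction has risen to 9 N. It is at the stop. Release, lift and check.

Run:
```python
from geo import *
bot.gripper_to(0.8);p=bot.current_position();print(force())
print(bot.move_straight(p+[0,0,.15],vel=.15,guard=8))
bot.movep([.45,-.25,.33],Q);bot.dwell(.3)
im=bot.snapshot("scene");a=cv2.resize(im[90:240,140:340],(800,600),interpolation=cv2.INTER_CUBIC);cv2.imwrite("pics/e.png",a)
for f in(.24,.26,.28):print(f,(proj("scene",g2w(G,knob(f,.23)))-[140,90])*4)
print(force(),bot.current_time())
```

```text
[0.53 0.08 0.41]
False
0.24 [[309.77774681 119.70816302]]
0.26 [[314.60663936 118.89939825]]
0.28 [[319.39944801 118.18645912]]
[ 0.35 -0.07  0.51] 22.0417
```

View pics/e.png

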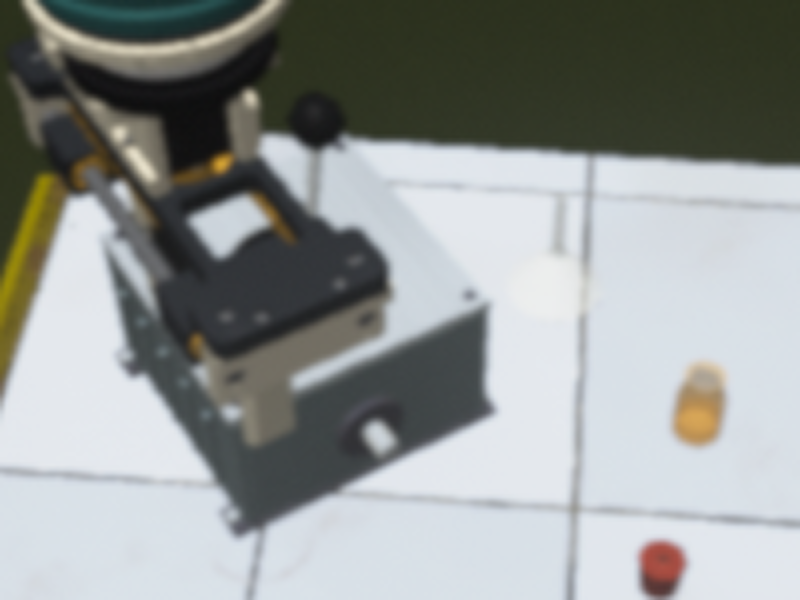

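The knob is free at (317,119), within about 2 px of the full-forward prediction (319,118). The robot is clear of everything.

```bash
python3 -c "
from station import bot
print(bot.hand_in())"
```

```text
the job is handed in; nothing more can be done
None
```

I shifted the gearbox into the left forward gear, the side the index pin marks, released the lever at its forward stop with the arm clear, and handed the job in at about 22 s; no verdict came back.

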